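# Pull the spent desiccant cassette and show it

## Robot

A 7-joint arm with a two-finger parallel gripper is mounted at the origin on the work surface. World frame = base frame: x ahead of the robot, y to its left, z up, the work surface at z = 0. Lengths are in m, angles in rad, forces in N, time in s.
With the tool pointing down it reaches from about 0.35 to 0.9 m from the base axis. Payload 8.1 kg.
Tool frame: the origin (TCP) lies at the very end of the fingers, on their centre line; the grasp point (between the pads) lies 19 mm behind it (grasp_offset is the distance from the TCP to the grasp point, in m); z points along the fingers, y is the line along which they close (so a half turn about z gives the same grasp; the last joint's range is limited). The gripper opens to 92 mm and grips with 3 to 60 N. Pads are 19 mm wide; open, the fingers measure 130 mm over their backs; the gripper's body (75 mm by 190 mm) begins 47 mm behind the grasp point.
Start: joints at [-1.35, 0.434, 0.025, 1.573, -0.012, 1.134, -0.075], TCP at [0.199, 0.593, 0.227] pointing down, gripper open.
Joint ranges: [-2.62, 2.62], [-0.44, 2.09], [-1.27, 1.32], [0.08, 2.57], [-1.32, 4.46], [0.12, 2], [-2.74, 2.74]. Speed limits (rad/s): [2.22, 2.22, 3.01, 3.01, 3.14, 3.14, 3.14].

## Interface

Orientations are given as a rotation vector (axis times angle).
In Python, from cell import observe, get_image, camera_params, sign_off, silhouettes, grasp_offset gives the robot as it stands. The module is installed in compiled form; this text tells all that it offers.
- The arm moves only by the tool jog_arm, never from a script. Its argument "motion" is a list that holds one entry, the list of rows, each a list of 7 numbers: the shift along the tool's x, y, z in m, then the turn, a rotation vector about the tool's x, y, z in rad, then the closure, from -1 (fully open) to 1 (shut), so that 0 is half open. In form: [[[dx, dy, dz, wx, wy, wz, hand], ...]]. A call has 1 to 10 rows; each row is the pose to reach, as a shift and turn from the pose commanded when the call began, along the tool's axes at that moment; what a row does not reach only later rows make up. A row lasts 1/12 s, in which the tool goes at most 41.7 mm and 7.16 degrees, less where a joint would pass 70% of its speed; a pose out of reach is approached as far as the arm can. A call with a gripper value outside its range is refused whole. The fingers move at their own pace and stop on an object; "force" is the grip in N (left out, the last holds). Time passes only in rows, so rows that repeat a pose let the fingers close. It gives the time, the measured TCP pose, the force, the opening and the grip force at its end, in the units of the state.
- observe(): the state, without advancing time (a new reading comes with each control period).
- get_image(name): name is "scene" or "top" or "wrist"; returns the picture (480x640x3 uint8, red, green, blue); there is no depth.
- camera_params(name): a dict with "vertical_fov" (degrees; the focal length in pixels is half the picture's height over the tangent of half this angle, whatever the lens; pixels are square), "cx", "cy" (the principal point, pixels), "T" (4x4, takes a point from camera to world coordinates). Camera axes: x right, y down, z forward; pixel columns grow to the right and rows downward; lengths in m; the calibration is good to about 2 mm. The wrist camera is an equidistant fisheye: a pixel r from the principal point sees the ray r / f radians off the axis. A picture is of the moment at which its call begins: read the wrist's pose just before it. camera_params takes no time and is no camera call; for the wrist camera it gives the pose at the moment of the call.
- sign_off(): hands the job in; it is judged then, once.
Trained networks look in the newest picture that a camera, given by its name, has taken for a name from the list of things; names that differ only in an ending like _2 or _b are one class to them, and where a whole thing is asked for, a point or a joint stands for the part that bears it (a point fixed in the world has none). Each returns a list of dicts, best first, with "p" (0 to 1); they miss things now and then, are a little off and sometimes report something else, mostly with a low value. They report only what shows in the picture. A call takes as long as a camera call.
- silhouettes(query, camera): "mask" (480x640 bool, what is visible of it) and "pixel" ([column, row] in pixels, amid what is visible of it).
The state is a dict: "clock": time; "joints": joint angles; "dq": joint speeds; "joint_efforts": joint torques, N m; "position": TCP position; "ee_rot": TCP orientation; "force": force on the tool from outside, world axes, zero at the start; "ft_torque": the same for the moment, N m; "width": opening from 0.0 (shut) to 1.0 (fully open); "gripper_force": force on a finger pad.
Only numpy, scipy, OpenCV 4.12 (cv2) and the standard library are available. Lean on these libraries where they do the work, as an engineer would, in place of code of your own. Each camera call takes 0.05 s, during which the arm holds its last target. There are 200 camera calls.

## Task

Lift the cover flap of the dry-air unit by its blue pull tab, right back until it rests open by itself, then draw the spent desiccant cassette (the one whose indicator has turned pink) straight up out of its slot by its black grip lug. Present it to the colleague across the bench: finish while still holding it, upright and still, over the middle of the stainless oven tray, its underside about 20 cm above the bench and its large indicator window facing the far side of the bench. Leave the flap open, the blue cassette seated and everything else on the bench where it stands.

Things in the scene. Friction and masses are not known exactly. Their poses are not given: they have to be found in the camera images.
- dryer: Dry-air unit: white box 200 (x) x 240 (y) x 150 mm high, blue control panel on its front, fixed. Origin at the centre of its underside, x front to back, y to its left, z up. Its flat top (deck), 150 mm above the bench, has two slots 25 (x) x 93 (y) mm, 90 mm deep, centred at x = -26 and +26 mm, y = 0, both covered by the flap. Place and yaw vary.
- flap (a joint): Angle of the grey cover flap, a hood 123 (x) x 130 x 36 mm high on the deck, 0.18 kg, its front skirt at x = -55 mm of the unit: 0 shut, 1.95 rad leaning back on its stop. It turns about the unit's y axis at flap_hinge, its front edge going up and back. It falls shut below about 1.2 rad and falls gently back to the stop past about 1.3.
- flap_hinge (a point): Point on the hinge line of the flap, mid-width: x = 72, y = 0, z = 152 mm in the unit's frame.
- flap_tab (a point): Grip point of the blue pull tab amid the flap's front edge, moving with the flap. Tab 16 mm wide (y), 9 thick, 40 long, standing straight out of the front skirt; this point is 26 mm out, mid-thickness. Shut, it is at x = -81, y = 0, z = 178 mm of the unit, 28 above the deck, free beside and below. Pinched by its sides, the tab can pivot between the fingers as the flap swings.
- cassette_spent: Spent cassette, loose, 0.15 to 0.31 kg: light grey plate 22 (x) x 90 (y) x 90 mm high, pink indicators on its top edge, large pink window on its +x face (dark slots on -x). Origin at the centre of its underside, z up. It sits in either slot, axes parallel to the unit's, underside 60 mm above the bench, top edge level with the deck.
- cassette_spent_lug (a point): Grip point on the spent cassette's black lug, on the lug's axis, 112 mm above the cassette's underside. The lug is 18 (x) x 16 (y) x 28 mm high and stands on the middle of the top edge; seated, it alone stands above the deck, under the flap, and this point is 22 mm above the deck.
- cassette_fresh: Fresh cassette, the same but with blue indicator, in the other slot 52 mm away. To be left seated.
- tray: Empty stainless oven tray, 200 (x) x 160 (y) x 22 mm high, fixed; origin at the centre of its underside. It stands to the left or to the right of the unit, square to the bench within 0.1 rad, its x axis pointing away from the robot's side to the far side of the bench, where the colleague stands.
- dish: Glass desiccator base, 208 mm across and 110 mm high, fixed, origin at the centre of its underside; it stands on the unit's other side and carries crucibles 0 to 2 on its white plate.
- crucible0: White porcelain crucible, 44 mm across, 36 mm high, loose, in the dish. Bystander.
- crucible1: The same, in the dish. Bystander.
- crucible2: The same, in the dish. Bystander.
- crucible3: The same, on the bench in front of the unit. Bystander.
- jar: Amber jar, 64 mm across, 100 mm high, loose, behind the work area on the left. Bystander.
- tongs: Steel crucible tongs, 250 mm long, lying loose behind on the right. Bystander.
- tray_far_edge (a point): Middle of the tray's far rim: x = 100, y = 0, z = 22 mm in the tray's frame.

How it is judged:
By the outcome, as a careful person would: the job done as asked, in the order asked, and still so for the second after the job is handed in, while the arm keeps its last pose, push and grip.
It also fails if it takes over 51 s, if anything falls off the work surface, if the arm or the gripper's body presses on something with over 40 N, if the wrist force passes 120 N, or if a joint passes its speed limit or range.

## Working session

There is one attempt and no reset: what is moved stays moved. The work goes in short steps, Python scripts to look and compute and a tool call to move; the robot and the scene stay as the last step left them, time stands still between calls to the robot, and variables do not carry over. Pictures are saved under pics/ and viewed, at most 10 in all, crops included, and the job is handed in when it is done.

Besides the shell and the picture viewer there is one more tool, called after "Call:" by a JSON object that holds its "api" and its "payload". jog_arm: Moves the arm, as the interface text tells. Its arguments: {"type":"object","properties":{"motion":{"type":"array"},"force":{"type":"number"}},"required":["motion"]}

```bash
mkdir -p pics; cat > h.py <<'E'
import numpy as np, cv2
from scipy.spatial.transform import Rotation as R
from cell import *
def ray(name,px,P=None):
    P=P or camera_params(name); f=240/np.tan(np.radians(P['vertical_fov'])/2)
    T=np.array(P['T']); u=np.array([px[0]-P['cx'],px[1]-P['cy']])
    if name=='wrist':
        r=np.linalg.norm(u); t=r/f; d=np.r_[np.sin(t)*u/max(r,1e-9),np.cos(t)]
    else: d=np.r_[u/f,1]
    return T[:3,3],T[:3,:3]@d
def onz(name,px,z,P=None):
    o,d=ray(name,px,P); return o+d*(z-o[2])/d[2]
def proj(name,p,P=None):
    P=P or camera_params(name); f=240/np.tan(np.radians(P['vertical_fov'])/2)
    T=np.array(P['T']); c=T[:3,:3].T@(np.array(p)-T[:3,3])
    if name=='wrist':
        r=np.hypot(c[0],c[1]); t=np.arctan2(r,c[2]); u=c[:2]/max(r,1e-9)*t*f
    else: u=c[:2]/c[2]*f
    return u+[P['cx'],P['cy']]
def save(name,fn):
    im=get_image(name); cv2.imwrite('pics/'+fn,cv2.cvtColor(im,cv2.COLOR_RGB2BGR)); return im
E
python3 - <<'E'
from h import *
np.set_printoptions(precision=4,suppress=True)
for c in ['scene','top']:
    save(c,c+'0.png'); P=camera_params(c); print(c,P['vertical_fov'],np.array(P['T']))
    for q in ['dryer','flap','flap_tab','tray','dish','crucible3','jar','tongs']:
        for s in silhouettes(q,c)[:2]:
            m=s['mask'].astype(np.uint8); print(q,round(s['p'],2),np.round(s['pixel'],1),m.sum(),cv2.boxPoints(cv2.minAreaRect(cv2.findNonZero(m))).round().tolist() if m.any() else '')
s=observe(); print(s['position'],s['ee_rot'],s['clock'],grasp_offset)
E
```

```text
scene 50.09415438820281 [[-0.7345  0.4417 -0.5151  1.1301]
 [ 0.6786  0.4807 -0.5554  0.6398]
 [ 0.0023 -0.7575 -0.6528  0.8625]
 [ 0.      0.      0.      1.    ]]
dryer 0.89 [281.9 247.1] 11318 [[216.0, 200.0], [325.0, 176.0], [351.0, 291.0], [241.0, 315.0]]
dryer 0.49 [257.8 181.5] 1853 [[208.0, 172.0], [300.0, 154.0], [306.0, 183.0], [214.0, 201.0]]
flap 0.56 [276.5 216.1] 3183 [[239.0, 197.0], [318.0, 181.0], [328.0, 231.0], [249.0, 247.0]]
flap_tab 0.73 [279.3 215.9] 3157 [[240.0, 196.0], [318.0, 182.0], [327.0, 232.0], [249.0, 246.0]]
flap_tab 0.29 [440.8 302.4] 394 [[433.0, 289.0], [454.0, 289.0], [454.0, 312.0], [433.0, 312.0]]
tray 0.8 [260.  185.3] 1879 [[208.0, 173.0], [298.0, 154.0], [305.0, 184.0], [214.0, 202.0]]
dish 0.69 [450.3 317.5] 6872 [[375.0, 315.0], [440.0, 243.0], [520.0, 315.0], [455.0, 387.0]]
crucible3 0.92 [432.1 326.7] 429 [[422.0, 314.0], [444.0, 314.0], [444.0, 338.0], [422.0, 338.0]]
crucible3 0.79 [441. 300.] 356 [[434.0, 289.0], [453.0, 289.0], [453.0, 311.0], [434.0, 311.0]]
jar 0.76 [369.6 388.3] 1806 [[353.0, 357.0], [388.0, 357.0], [388.0, 415.0
[... 773 characters left out ...]
7.1] 8990 [[444.0, 253.0], [532.0, 248.0], [538.0, 357.0], [450.0, 362.0]]
dish 0.97 [151.6 269.4] 7643 [[103.0, 221.0], [209.0, 221.0], [209.0, 325.0], [103.0, 325.0]]
crucible3 0.97 [135.7 282.3] 372 [[124.0, 272.0], [145.0, 272.0], [145.0, 292.0], [124.0, 292.0]]
crucible3 0.93 [162.8 248.2] 412 [[151.0, 241.0], [173.0, 241.0], [173.0, 262.0], [151.0, 262.0]]
jar 0.63 [178.2 179.5] 1127 [[151.0, 171.0], [175.0, 154.0], [202.0, 189.0], [178.0, 207.0]]
jar 0.17 [303.4 344.6] 383 [[292.0, 334.0], [313.0, 334.0], [313.0, 355.0], [292.0, 355.0]]
tongs 0.75 [484.8 176.4] 650 [[462.0, 237.0], [466.0, 131.0], [498.0, 132.0], [494.0, 238.0]]
[0.1989 0.5925 0.2268] [0.5066 3.1004 0.0001] 0.9 0.0188
```

```bash
python3 -c "
import cv2
cv2.imwrite('pics/both0.png',cv2.resize(cv2.vconcat([cv2.imread('pics/scene0.png'),cv2.imread('pics/top0.png')])[:, :],(400,600)))"
```

```text
(no output)
```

View pics/top0.png

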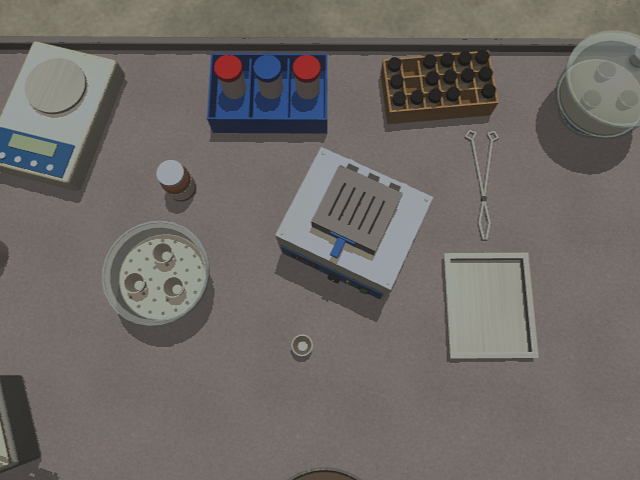

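View pics/scene0.png

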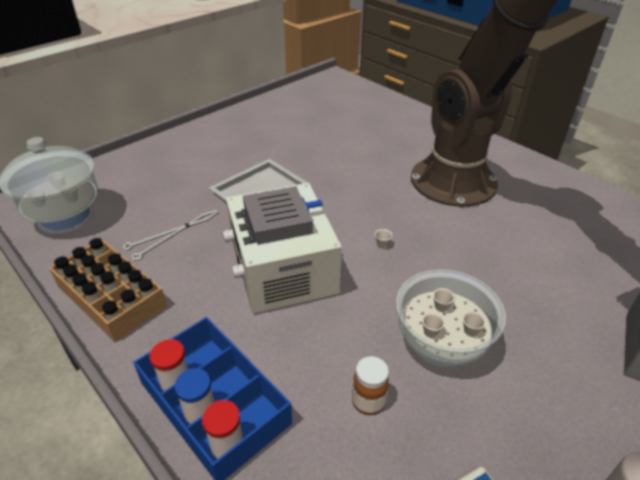

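The top view shows the unit with deck corners at about (322,150), (433,200), (278,238) and (385,290). The blue tab is near (340,246), the tray near (490,306) and the dish near (155,270). The scene view agrees: the flap is shut and the arm is up and clear. Next I'll fit the model poses.

```bash
cat > fit.py <<'E'
from h import *
from scipy.optimize import minimize
np.set_printoptions(precision=4,suppress=True)
box=lambda x0,x1,y0,y1,z0,z1:np.array([[x,y,z] for x in(x0,x1) for y in(y0,y1) for z in(z0,z1)])
W=lambda p,L:np.c_[L[:,:2]@np.array([[np.cos(p[2]),np.sin(p[2])],[-np.sin(p[2]),np.cos(p[2])]])+p[:2],L[:,2]]
def fit(masks,L,p0):
    P={c:camera_params(c) for c in masks}
    H={}
    for c,m in masks.items():
        h=np.zeros((480,640),np.uint8); cv2.fillConvexPoly(h,cv2.convexHull(cv2.findNonZero(m.astype(np.uint8))),1); H[c]=cv2.GaussianBlur(h.astype(np.float32),(0,0),1)
    def cost(p):
        t=0
        for c in H:
            q=np.array([proj(c,w,P[c]) for w in W(p,L)]).astype(np.float32)
            h=np.zeros((480,640),np.uint8); cv2.fillConvexPoly(h,(cv2.convexHull(q)*16).round().astype(np.int32),1,shift=4)
            t+=np.abs(cv2.GaussianBlur(h.astype(np.float32),(0,0),1)-H[c]).sum()/H[c].sum()
        return t
    r=minimize(cost,p0,method='Nelder-Mead',options=dict(initial_simplex=np.array(p0)+np.array([[0,0,0],[.02,0,0],[0,.02,0],[0,0,.1]]),xatol=1e-4,fatol=1e-5))
    return r.x,r.fun
E
python3 - <<'E'
from fit import *
im={c:get_image(c) for c in('top','scene')}
md={c:silhouettes('dryer',c)[0]['mask'] for c in im}; mt={c:silhouettes('tray',c)[0]['mask'] for c in im}
Lb=np.r_[box(-.1,.1,-.12,.12,0,.15),box(-.055,.068,-.065,.065,.15,.186)]
c0=onz('top',(354,220),.15); t0=onz('top',(490,306),.011)
for k in(['top'],['top','scene']):
    p,f=fit({c:md[c] for c in k},Lb,[c0[0],c0[1],-.45]); print('unit',p,f)
    if k==['top']: pu=p
    t,f=fit({c:mt[c] for c in k if c=='top'},box(-.1,.1,-.08,.08,0,.022),[t0[0],t0[1],0.05]); print('tray',t,f)
    for c in im:
        tabw=W(p,np.array([[-.081,0,.178],[-.075,0,.178]])); px=proj(c,tabw[1])
        h=cv2.cvtColor(im[c],cv2.COLOR_RGB2HSV); b=((h[...,0]>100)&(h[...,0]<125)&(h[...,1]>140)&(h[...,2]>90)).astype(np.uint8)
        n,l,s,ce=cv2.connectedComponentsWithStats(b)
        i=[j for j in range(1,n) if s[j,4]>15 and np.hypot(*(ce[j]-px))<40]
        print(c,'pred mid tab',px,[(ce[j],s[j]) for j in i])
d=proj('top',W(pu,np.array([[-.1,-.12,.15],[-.1,.12,.15],[.1,.12,.15],[.1,-.12,.15]]))[0]);print(d)
print([proj('top',w) for w in W(pu,np.array([[-.1,.12,.15],[.1,.12,.15],[.1,-.12,.15]]))])
E
```

```text
unit [ 0.5991 -0.0549 -0.4373] 0.02422330714762211
tray [ 0.4425 -0.3402  0.0387] 0.1561739444732666
top pred mid tab [338.3708 246.8313] [(array([338.8615, 244.4667]), array([331, 232,  24,  25, 195], dtype=int32))]
scene pred mid tab [312.8051 203.4169] [(array([313.4483, 203.6207]), array([306, 201,  15,   7,  58], dtype=int32))]
unit [ 0.5993 -0.0551 -0.4383] 0.08730433136224747
tray [ 0.4425 -0.3402  0.0387] 0.1561739444732666
top pred mid tab [338.4547 246.7123] [(array([338.8615, 244.4667]), array([331, 232,  24,  25, 195], dtype=int32))]
scene pred mid tab [312.6821 203.4276] [(array([313.4483, 203.6207]), array([306, 201,  15,   7,  58], dtype=int32))]
[391.2138 289.3848]
[array([274.9812, 235.2765]), array([320.6092, 146.4   ]), array([433.1604, 196.1353])]
```

```bash
cat > go.py <<'E'
import sys
from h import *
np.set_printoptions(precision=4,suppress=True)
# usage: go.py x y z yaw_of_tool_y(deg)
def delta(x,y,z,a):
    s=observe(); R0=R.from_rotvec(s['ee_rot']); a=np.radians(a)
    Y=np.array([np.cos(a),np.sin(a),0]); Z=np.array([0,0,-1.]); Rt=R.from_matrix(np.c_[np.cross(Y,Z),Y,Z])
    return np.r_[R0.inv().apply(np.array([x,y,z])-s['position']),(R0.inv()*Rt).as_rotvec()]
if __name__=='__main__':
    print(delta(*map(float,sys.argv[1:5]))); s=observe(); print(s['clock'],s['position'],s['width'],s['joints'])
E
python3 go.py .526 -.021 .26 64.9
```

```text
[-0.5054 -0.4775 -0.0333  0.     -0.      0.1142]
1.2 [0.1989 0.5925 0.2267] 0.9950479339117722 [-1.3496  0.4345  0.025   1.5732 -0.0116  1.134  -0.0751]
```

Call:
{"api": "jog_arm", "payload": {"motion": [[[-0.03,-0.028,-0.033,0,0,0.01,-1],[-0.06,-0.056,-0.033,0,0,0.03,-1],[-0.09,-0.084,-0.033,0,0,0.04,-1],[-0.12,-0.112,-0.033,0,0,0.06,-1],[-0.15,-0.14,-0.033,0,0,0.08,-1],[-0.18,-0.168,-0.033,0,0,0.09,-1],[-0.21,-0.196,-0.033,0,0,0.1,-1],[-0.24,-0.224,-0.033,0,0,0.114,-0.6],[-0.27,-0.252,-0.033,0,0,0.114,-0.4],[-0.3,-0.28,-0.033,0,0,0.114,-0.4]]]}}

```text
clock: 2.03
position: [0.3932, 0.2326, 0.2601]
ee_rot: [0.682, 3.066, 0.001]
force: [0.7, 0.9, -0.3]
width: 0.827
gripper_force: 0.0
```

```bash
python3 go.py .526 -.021 .26 64.9
```

```text
[-0.2278 -0.1734 -0.      0.001   0.0002  0.0002]
2.0333 [0.3932 0.2326 0.2601] 0.8266982007859269 [-0.8597  0.1217  0.2347  1.9276 -0.0321  1.095   0.521 ]
```

Call:
{"api": "jog_arm", "payload": {"motion": [[[-0.032,-0.024,0,0,0,0,-0.4],[-0.064,-0.049,0,0,0,0,-0.4],[-0.096,-0.073,0,0,0,0,-0.4],[-0.128,-0.098,0,0,0,0,-0.4],[-0.16,-0.122,0,0,0,0,-0.4],[-0.192,-0.146,0,0,0,0,-0.4],[-0.218,-0.166,0,0,0,0,-0.4],[-0.228,-0.173,0,0,0,0,-0.4],[-0.228,-0.173,0,0,0,0,-0.4]]]}}

```text
clock: 2.78
position: [0.5268, -0.0229, 0.2599]
ee_rot: [0.691, 3.063, -0.002]
force: [-0.3, -0.1, -0.4]
width: 0.701
gripper_force: 0.0
```

```bash
python3 - <<'E'
from fit import *
s=observe();P=camera_params('wrist');im=save('wrist','w1.png');print(s['clock'],s['position'],s['ee_rot'],P['vertical_fov'],np.array(P['T']))
p=[.5992,-.055,-.4375]
q=np.array([[-.055,-.008,.178],[-.055,.008,.178],[-.095,.008,.178],[-.095,-.008,.178],[-.055,.065,.186],[-.055,-.065,.186],[-.1,.12,.15],[-.1,-.12,.15],[.068,.065,.186]])
o=im[...,::-1].copy()
for w in W(p,q):
    u=proj('wrist',w,P);cv2.circle(o,tuple(int(v) for v in u.round()),2,(0,255,0),-1)
cv2.imwrite('pics/w1o.png',o)
E
```

```text
2.7833 [ 0.5268 -0.0229  0.2599] [ 0.6907  3.0633 -0.0023] 65.70646984690485 [[ 0.4294  0.8727  0.2325  0.4644]
 [ 0.9031 -0.4146 -0.1117  0.0071]
 [-0.0011  0.258  -0.9662  0.4175]
 [ 0.      0.      0.      1.    ]]
```

View pics/w1o.png

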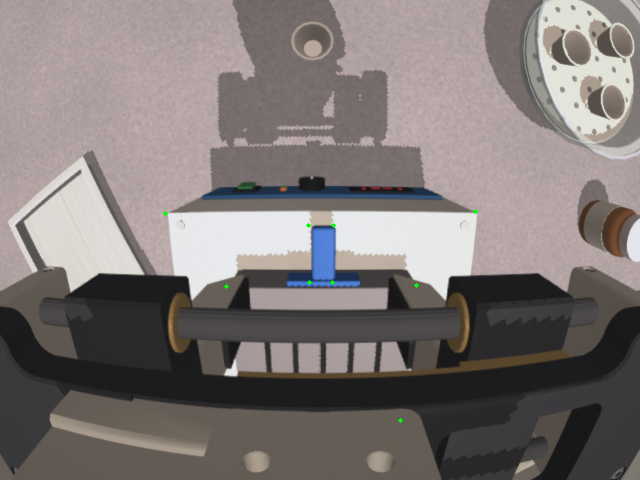

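The wrist picture shows the tab at columns 312–336, rows 226–283. My prediction was 309–334, so I shift about 1.5 mm in the unit's +y and descend.

```bash
python3 go.py .5262 -.0193 .1595 64.9
```

```text
[ 0.0004  0.0011  0.1002 -0.0004  0.0003 -0.0031]
2.8333 [ 0.5261 -0.0205  0.2597] 0.6982169553494976 [-0.4244  0.2511  0.4552  1.7919 -0.1207  1.1261  1.2001]
```

Call:
{"api": "jog_arm", "payload": {"motion": [[[0.0,0.001,0.03,0,0,-0.003,-0.4],[0.0,0.001,0.06,0,0,-0.003,-0.4],[0,0.001,0.085,0,0,-0.003,-0.4],[0,0.001,0.1,0,0,-0.003,-0.2],[0,0.001,0.1,0,0,-0.003,1],[0,0.001,0.1,0,0,-0.003,1],[0,0.001,0.1,0,0,-0.003,1],[0,0.001,0.1,0,0,-0.003,1],[0,0.001,0.1,0,0,-0.003,1],[0,0.001,0.1,0,0,-0.003,1]]], "force": 20}}

```text
clock: 3.67
position: [0.5267, -0.0178, 0.1606]
ee_rot: [0.677, 3.066, 0.001]
force: [-0.5, -1.0, 0.5]
width: 0.245
gripper_force: 0.0
```

```bash
python3 - <<'E'
from fit import *
s=observe();print(s['clock'],s['position'],s['ee_rot'],s['width']*92,s['gripper_force'],s['force'])
g=s['position']+np.array([0,0,.0188]); R0=R.from_rotvec(s['ee_rot'])
c,sn=np.cos(-.4375),np.sin(-.4375); ux=np.array([c,sn,0])
a0=np.arctan2(26,-153); r=np.hypot(26,153)/1000
for th in np.r_[0:1.96:.15,1.85]:
    d=r*np.array([np.cos(a0-th)-np.cos(a0),np.sin(a0-th)-np.sin(a0)])
    w=ux*d[0]+np.array([0,0,d[1]]); print(round(th,2),R0.inv().apply(w))
E
```

```text
3.6667 [ 0.5267 -0.0178  0.1606] [0.6772 3.0662 0.0012] 22.58533055576132 0.0 [-0.4881 -1.0375  0.5096]
0.0 [0. 0. 0.]
0.15 [-0.0056  0.     -0.0226]
0.3 [-0.0146  0.     -0.044 ]
0.45 [-0.0266 -0.     -0.0639]
0.6 [-0.0415 -0.     -0.0818]
0.75 [-0.0589 -0.0001 -0.0972]
0.9 [-0.0784 -0.0001 -0.1099]
1.05 [-0.0996 -0.0001 -0.1195]
1.2 [-0.122  -0.0002 -0.1259]
1.35 [-0.145  -0.0003 -0.1288]
1.5 [-0.1683 -0.0003 -0.1282]
1.65 [-0.1912 -0.0004 -0.1242]
1.8 [-0.2132 -0.0005 -0.1168]
1.95 [-0.2339 -0.0005 -0.1062]
1.85 [-0.2203 -0.0005 -0.1136]
```

Call:
{"api": "jog_arm", "payload": {"motion": [[[0,0,0,0,0,0,1],[0,0,0,0,0,0,1],[0,0,0,0,0,0,1],[-0.003,0,-0.011,0,0,0,1],[-0.006,0,-0.0226,0,0,0,1],[-0.01,0,-0.0335,0,0,0,1],[-0.0146,0,-0.044,0,0,0,1],[-0.0203,0,-0.0542,0,0,0,1],[-0.0266,0,-0.0639,0,0,0,1],[-0.0266,0,-0.0639,0,0,0,1]]], "force": 20}}

```text
clock: 4.5
position: [0.5503, -0.0304, 0.225]
ee_rot: [-0.68, -3.067, 0.001]
force: [-4.6, -2.5, 0.8]
width: 0.174
gripper_force: 20.0
```

```bash
python3 - <<'E'
from fit import *
s=observe();print(s['clock'],s['position'],s['ee_rot'],s['width']*92,s['gripper_force'],s['force'])
save('scene','s2.png')
im=cv2.imread('pics/s2.png')[130:330,180:440]; cv2.imwrite('pics/s2c.png',cv2.resize(im,None,fx=2,fy=2))
E
```

```text
4.5 [ 0.5503 -0.0304  0.225 ] [-0.68   -3.0671  0.0008] 16.019976151249946 19.998239278793335 [-4.5615 -2.5157  0.821 ]
```

View pics/s2c.png

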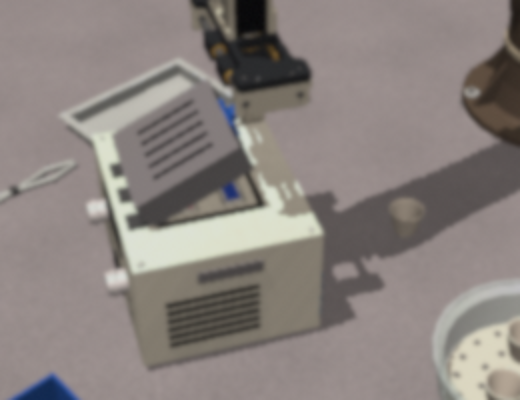

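The flap is rising with the tab, gripped at 16 mm. I continue along the arc.

Call:
{"api": "jog_arm", "payload": {"motion": [[[-0.0072,0,-0.0092,0,0,0,1],[-0.0149,0,-0.0179,0,0,0,1],[-0.0234,0,-0.026,0,0,0,1],[-0.0323,0,-0.0333,0,0,0,1],[-0.0418,0,-0.04,0,0,0,1],[-0.0518,0,-0.046,0,0,0,1],[-0.0622,0,-0.0512,0,0,0,1],[-0.073,0,-0.0556,0,0,0,1],[-0.0841,0,-0.0591,0,0,0,1],[-0.0954,0,-0.062,0,0,0,1]]]}}

```text
clock: 5.38
position: [0.6359, -0.071, 0.2857]
ee_rot: [-0.68, -3.065, 0.003]
force: [-4.7, -5.0, 0.4]
width: 0.172
gripper_force: 20.0
```

Call:
{"api": "jog_arm", "payload": {"motion": [[[-0.0115,0,-0.0018,0,0,0,1],[-0.023,0,-0.0029,0,0,0,1],[-0.0346,0,-0.0031,0,0,0,1],[-0.0463,0,-0.0023,0,0,0,1],[-0.0578,0,-0.0006,0,0,0,1],[-0.0692,0,0.0017,0,0,0,1],[-0.0803,0,0.0051,0,0,0,1],[-0.0912,0,0.0091,0,0,0,1],[-0.0983,0,0.0123,0,0,0,1],[-0.0983,0,0.0123,0,0,0,1]]]}}

```text
clock: 6.22
position: [0.727, -0.1142, 0.2733]
ee_rot: [0.682, 3.064, -0.005]
force: [-0.7, -6.5, 3.6]
width: 0.171
gripper_force: 20.0
```

```bash
python3 - <<'E'
from fit import *
s=observe();print(s['clock'],s['position'],s['ee_rot'],s['width']*92,s['gripper_force'],s['force'],s['joints'])
save('top','t3.png');save('scene','s3.png')
a=cv2.imread('pics/s3.png')[100:340,180:440]; b=cv2.imread('pics/t3.png')[100:340,240:500]; cv2.imwrite('pics/c3.png',cv2.resize(cv2.hconcat([a,b]),None,fx=1.5,fy=1.5))
E
```

```text
6.2167 [ 0.727  -0.1142  0.2733] [ 0.6818  3.0643 -0.005 ] 15.711063485248133 20.001494586467743 [-0.6858 -6.5126  3.6141] [-0.1643  0.6228  0.4629  1.2085 -0.266   1.3667  1.4083]
```

View pics/c3.png

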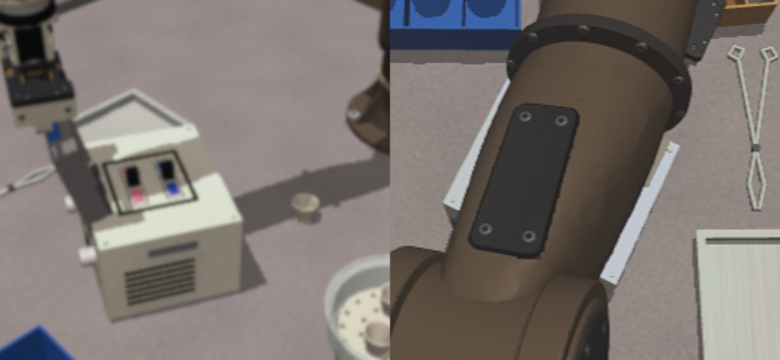

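Seen from behind, the flap is back nearly to its stop. The pink cassette is in the rear slot (x = +26, crop pixel (138,195)) and the blue one is in the front slot. Now I release the tab and rise.

Call:
{"api": "jog_arm", "payload": {"motion": [[[0,0,0,0,0,0,-0.3],[0,0,0,0,0,0,-0.3],[0,0,0,0,0,0,-0.3],[0,0,0,0,0,0,-0.3],[0,0,0,0,0,0,-0.3],[-0.005,0,-0.02,0,0,0,-0.3],[-0.01,0,-0.045,0,0,0,-0.3],[-0.01,0,-0.07,0,0,0,-0.3],[-0.01,0,-0.09,0,0,0,-0.3],[-0.01,0,-0.09,0,0,0,-0.3]]]}}

```text
clock: 7.15
position: [0.7363, -0.1154, 0.3683]
ee_rot: [0.676, 3.061, 0.0]
force: [0.9, -0.5, 0.0]
width: 0.653
gripper_force: 0.0
```

```bash
python3 - <<'E'
from fit import *
from go import delta
s=observe();print(s['clock'],s['position'],s['width']*92,s['force'])
print('hover',delta(.6234,-.0647,.345,64.9))
im=save('scene','s4.png'); P=camera_params('scene')
p=[.5998,-.0537,-.4375]
o=im[...,::-1].copy()
o=cv2.resize(o,None,fx=4,fy=4,interpolation=cv2.INTER_CUBIC)
for L in [[-.1,.12,.15],[.1,.12,.15],[.1,-.12,.15],[-.1,-.12,.15],[.026,0,.178],[.026,0,.150],[-.026,0,.178],[-.026,0,.15]]:
    u=proj('scene',W(p,np.array([L]))[0],P)*4+1.5; cv2.circle(o,tuple(int(v) for v in u.round()),3,(0,255,0),-1)
cv2.imwrite('pics/s4c.png',o[560:1160,800:1600])
E
```

```text
7.15 [ 0.7363 -0.1154  0.3683] 60.04146193832626 [ 0.924  -0.4916  0.0339]
hover [ 0.1239 -0.0016  0.0225  0.0018  0.0066  0.0036]
```

View pics/s4c.png

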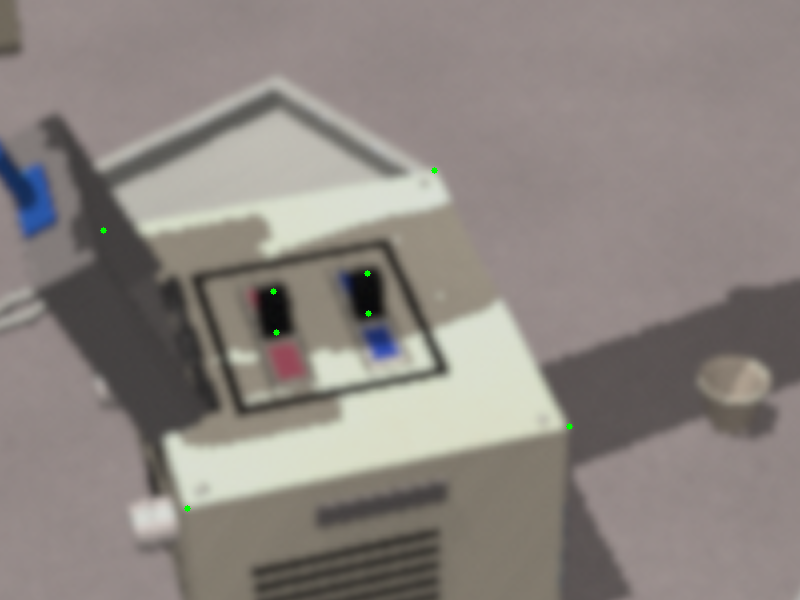

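The predicted points fall on the real lugs and deck corners, and the flap rests open. I move over the spent lug.

Call:
{"api": "jog_arm", "payload": {"motion": [[[0.03,0,0.005,0,0,0,-0.3],[0.06,-0.001,0.01,0,0,0,-0.3],[0.09,-0.001,0.015,0,0.004,0.002,-0.3],[0.115,-0.002,0.022,0.002,0.006,0.004,-0.3],[0.124,-0.002,0.022,0.002,0.006,0.004,-0.3],[0.124,-0.002,0.04,0.002,0.006,0.004,-0.3],[0.124,-0.002,0.07,0.002,0.006,0.004,-0.3],[0.124,-0.002,0.1,0.002,0.006,0.004,-0.3],[0.124,-0.002,0.12,0.002,0.006,0.004,-0.3],[0.124,-0.002,0.12,0.002,0.006,0.004,-0.3]]]}}

```text
clock: 8.03
position: [0.6193, -0.0639, 0.2384]
ee_rot: [-0.68, -3.053, 0.003]
force: [0.3, 0.1, -0.1]
width: 0.648
gripper_force: 0.0
```

```bash
python3 - <<'E'
from fit import *
from go import delta
s=observe();P=camera_params('wrist');im=save('wrist','w5.png');s=observe()
print(s['clock'],s['position'],s['width']*92,s['force'])
print('grasp',delta(.6234,-.0647,.155,64.9))
o=im[...,::-1].copy()
p=[.5998,-.0537,-.4375]
for L in [[.017,-.008,.178],[.017,.008,.178],[.035,.008,.178],[.035,-.008,.178],[-.035,.008,.178],[-.035,-.008,.178]]:
    u=proj('wrist',W(p,np.array([L]))[0],P); cv2.circle(o,tuple(int(v) for v in u.round()),2,(0,255,0),-1)
cv2.imwrite('pics/w5o.png',o)
E
```

```text
8.0833 [ 0.6205 -0.0642  0.2411] 59.5593589384039 [-1.0396 -0.3078  1.8995]
grasp [-0.0037  0.0011  0.086  -0.004  -0.0103 -0.0007]
```

View pics/w5o.png

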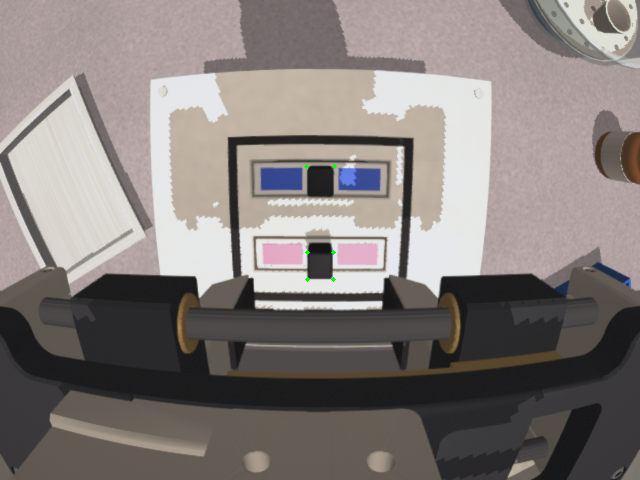

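The wrist view shows the spent lug at (319,265) between the fingers, matching the prediction to about 1 px. I descend and grip.

Call:
{"api": "jog_arm", "payload": {"motion": [[[-0.002,0.001,0.025,-0.004,-0.008,0,-0.3],[-0.003,0.001,0.05,-0.004,-0.008,0,-0.3],[-0.003,0.001,0.07,-0.004,-0.008,0,-0.3],[-0.003,0.001,0.084,-0.004,-0.008,0,-0.3],[-0.003,0.001,0.084,-0.004,-0.008,0,-0.3]]]}}

```text
clock: 8.5
position: [0.6238, -0.0647, 0.1579]
ee_rot: [-0.684, -3.066, -0.002]
force: [0.4, 1.2, 0.2]
width: 0.651
gripper_force: 0.0
```

```bash
python3 go.py .6234 -.0647 .155 64.9
```

```text
[ 0.0003 -0.0002  0.0029  0.0009 -0.0004 -0.0007]
8.5 [ 0.6238 -0.0647  0.1579] 0.6508800902809063 [-0.2689  0.5195  0.4282  1.6766 -0.2487  0.9997  1.3769]
```

Call:
{"api": "jog_arm", "payload": {"motion": [[[0,0,0.0025,0,0,0,1],[0,0,0.0025,0,0,0,1],[0,0,0.0025,0,0,0,1],[0,0,0.0025,0,0,0,1],[0,0,0.0025,0,0,0,1],[0,0,0.0025,0,0,0,1],[0,0,0.0025,0,0,0,1],[0,0,0.0025,0,0,0,1],[0,0,0.0025,0,0,0,1],[0,0,0.0025,0,0,0,1]]], "force": 35}}

```text
clock: 9.33
position: [0.6244, -0.065, 0.1569]
ee_rot: [0.684, 3.064, 0.002]
force: [-0.9, -1.2, 0.7]
width: 0.172
gripper_force: 35.0
```

```bash
python3 - <<'E'
from h import *
from go import delta
s=observe();print(s['clock'],s['position'],s['width']*92,s['gripper_force'],s['force'],s['ft_torque']);print(delta(.6234,-.0647,.305,64.9))
E
```

```text
9.3333 [ 0.6244 -0.065   0.1569] 15.825369580302999 34.98640179634094 [-0.8536 -1.1533  0.6814] [-0.0442  0.0672  0.017 ]
[ 0.0007  0.0001 -0.1481  0.002   0.0021 -0.001 ]
```

Gripped at 16 mm with low side force. I lift straight up.

Call:
{"api": "jog_arm", "payload": {"motion": [[[0,0,-0.008,0,0,0,1],[0,0,-0.02,0,0,0,1],[0,0,-0.035,0,0,0,1],[0,0,-0.052,0,0,0,1],[0,0,-0.069,0,0,0,1],[0,0,-0.086,0,0,0,1],[0,0,-0.103,0,0,0,1],[0,0,-0.12,0,0,0,1],[0,0,-0.135,0,0,0,1],[0,0,-0.145,0,0,0,1]]]}}

```text
clock: 10.17
position: [0.6244, -0.0652, 0.3046]
ee_rot: [0.683, 3.061, 0.003]
force: [0.2, -0.3, -2.5]
width: 0.168
gripper_force: 35.0
```

```bash
python3 - <<'E'
from fit import *
from go import delta
s=observe();print(s['clock'],s['position'],s['width']*92,s['gripper_force'],s['force'],s['ft_torque'])
im=get_image('top'); m=silhouettes('tray','top'); print([(r['p'],r['pixel'],r['mask'].sum()) for r in m[:2]])
mm=m[0]['mask'].astype(np.uint8); h=cv2.convexHull(cv2.findNonZero(mm)); print(cv2.approxPolyDP(h,6,True).squeeze())
t=[.4425,-.3402,.0387]
print('pred rim',[proj('top',w).round(1) for w in W(t,np.array([[.1,.08,.022],[.1,-.08,.022],[-.1,-.08,.022],[-.1,.08,.022]]))])
a=cv2.imread('pics/scene0.png'); save('scene','s6.png'); b=cv2.imread('pics/s6.png')[60:340,130:400]
c=im[200:400,380:600,::-1].copy()
for w in W(t,np.array([[.1,.08,.022],[.1,-.08,.022],[-.1,-.08,.022],[-.1,.08,.022]])):
    u=proj('top',w)-[380,200]; cv2.circle(c,tuple(int(v) for v in u.round()),1,(0,255,0),-1)
cv2.imwrite('pics/c6.png',cv2.hconcat([cv2.resize(b,(400,415)),cv2.resize(c,(400,364))[:].repeat(1,0) if 0 else cv2.copyMakeBorder(cv2.resize(c,(400,364)),0,51,0,0,cv2.BORDER_CONSTANT)]))
E
```

```text
10.1667 [ 0.6244 -0.0652  0.3046] 15.488452205452305 34.98218357563019 [ 0.2415 -0.3053 -2.4681] [-0.0769  0.0583  0.0308]
[(0.83, [489.9, 305.4], np.int64(9088)), (0.58, [299.0, 211.5], np.int64(955))]
[[537 357]
 [451 357]
 [445 253]
 [528 254]]
pred rim [array([447.5, 260.4]), array([523.3, 258. ]), array([535.1, 354.9]), array([456. , 357.5])]
```

View pics/c6.png

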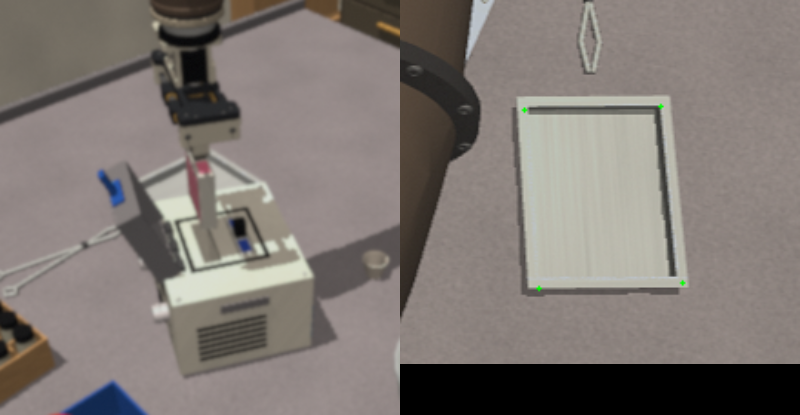

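The cassette is out (about 0.25 kg), the flap is open and the blue cassette is seated. In the top view the tray rim corners are at about (445,253), (528,254), (538,358) and (450,358).

```bash
python3 - <<'E'
from fit import *
from go import delta
q=np.array([onz('top',c,.022) for c in [(444.9,253.4),(528.5,253.4),(537.9,357.9),(449.9,358.4)]]);print(q,q.mean(0))
print([np.linalg.norm(q[i]-q[(i+1)%4]) for i in range(4)])
e=(q[0]-q[3]);f=q[1]-q[2];g=q[0]-q[1];h=q[3]-q[2];print([np.arctan2(v[1],v[0]) for v in(e,f)],[np.arctan2(-v[0],v[1]) for v in(g,h)])
c=q.mean(0)
print(delta(c[0],c[1],.3046,64.9)); print(delta(c[0],c[1],.293,90))
E
```

```text
[[ 0.5545 -0.2515  0.022 ]
 [ 0.5556 -0.428   0.022 ]
 [ 0.3398 -0.4291  0.022 ]
 [ 0.3377 -0.2516  0.022 ]] [ 0.4469 -0.3401  0.022 ]
[np.float64(0.1765239881420154), np.float64(0.21576715770078642), np.float64(0.17751148557477514), np.float64(0.21684690543934565)]
[np.float64(0.0005008094799063545), np.float64(0.005033900253059494)] [np.float64(0.0061951853628516), np.float64(0.012258928792917621)]
[ 0.0437 -0.3243 -0.003   0.0028  0.0034 -0.0008]
[ 0.0437 -0.3243  0.0086  0.002   0.004  -0.4389]
```

Call:
{"api": "jog_arm", "payload": {"motion": [[[0.002,-0.01,0,0,0,0,1],[0.005,-0.028,0,0,0,0,1],[0.008,-0.05,0,0,0,0,1],[0.011,-0.074,0,0,0,0,1],[0.014,-0.1,0,0,0,0,1],[0.018,-0.126,0,0,0,0,1],[0.022,-0.152,0,0,0,-0.03,1],[0.026,-0.178,0,0,0,-0.08,1],[0.03,-0.204,0,0,0,-0.14,1],[0.033,-0.226,0,0,0,-0.19,1]]]}}

```text
clock: 11.15
position: [0.4945, -0.2585, 0.3006]
ee_rot: [0.39, 3.117, 0.001]
force: [0.3, 0.0, -1.3]
width: 0.17
gripper_force: 35.0
```

```bash
python3 go.py .447 -.340 .297 90.2
```

```text
[ 0.026  -0.0907  0.0035  0.0009  0.0007 -0.2523]
11.15 [ 0.4945 -0.2585  0.3006] 0.16965464160869934 [-0.0008  0.2818  0.51    1.6574 -0.1452  1.2396  1.8616]
```

Call:
{"api": "jog_arm", "payload": {"motion": [[[0.006,-0.02,0.001,0,0,-0.05,1],[0.012,-0.04,0.001,0,0,-0.1,1],[0.017,-0.058,0.002,0,0,-0.15,1],[0.021,-0.073,0.002,0,0,-0.2,1],[0.024,-0.084,0.003,0,0,-0.235,1],[0.026,-0.0905,0.0035,0,0,-0.252,1],[0.026,-0.0905,0.0035,0,0,-0.252,1],[0.026,-0.0905,0.0035,0,0,-0.252,1],[0.026,-0.0905,0.0035,0,0,-0.252,1]]]}}

```text
clock: 11.9
position: [0.45, -0.3366, 0.2972]
ee_rot: [-0.003, 3.139, 0.003]
force: [-0.1, 0.4, -1.1]
width: 0.171
gripper_force: 35.0
```

```bash
python3 go.py .447 -.340 .297 90.2; python3 - <<'E'
from fit import *
s=observe();print(s['width']*92,s['gripper_force'],s['force'],s['ft_torque'])
im=save('scene','s7.png'); save('top','t7.png')
o=cv2.resize(im[...,::-1],None,fx=3,fy=3,interpolation=cv2.INTER_CUBIC)
L=box(-.011,.011,-.045,.045,0.2,.29)
for w in W([.447,-.340,0],L):
    u=proj('scene',w)*3+1; cv2.circle(o,tuple(int(v) for v in u.round()),3,(0,255,0),-1)
cv2.imwrite('pics/s7c.png',o[220:820,450:1250])
E
```

```text
[ 0.003  -0.0034  0.0002  0.0016  0.0021 -0.0013]
11.9 [ 0.45   -0.3366  0.2972] 0.171275256832134 [ 0.1732  0.2903  0.4976  1.6534 -0.148   1.2342  2.2752]
15.757323628556327 34.98226761817932 [-0.0655  0.3962 -1.0732] [ 0.0563  0.0142 -0.0043]
```

View pics/s7c.png

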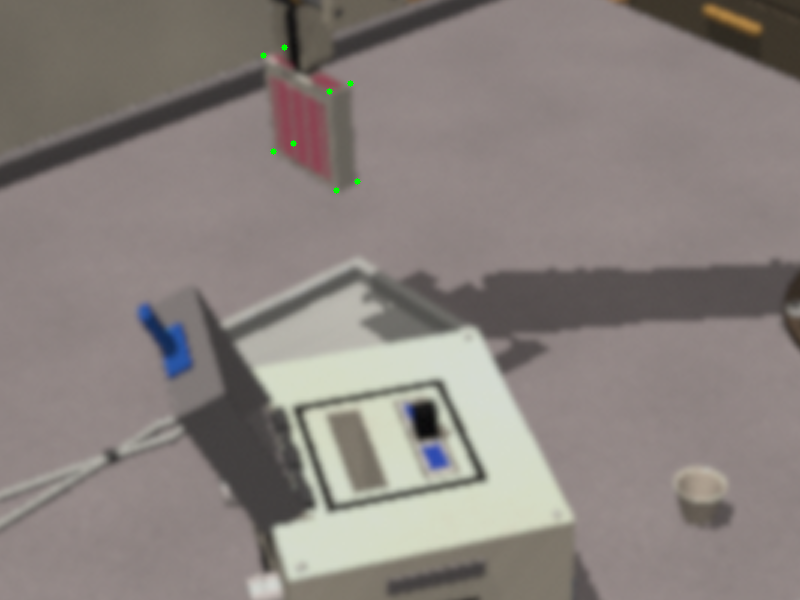

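The window faces the far side, and the cassette is upright on its predicted outline over the tray. One small trim and a settle.

Call:
{"api": "jog_arm", "payload": {"motion": [[[0.001,-0.001,0,0,0,0,1],[0.002,-0.002,0,0,0,0,1],[0.002,-0.002,0,0,0,0,1],[0.002,-0.002,0,0,0,0,1],[0.002,-0.002,0,0,0,0,1],[0.002,-0.002,0,0,0,0,1],[0.002,-0.002,0,0,0,0,1],[0.002,-0.002,0,0,0,0,1],[0.002,-0.002,0,0,0,0,1],[0.002,-0.002,0,0,0,0,1]]]}}

```text
clock: 12.83
position: [0.4486, -0.3389, 0.2975]
ee_rot: [-0.005, 3.139, 0.002]
force: [0.8, -0.6, -0.9]
width: 0.17
gripper_force: 35.0
```

```bash
python3 go.py .447 -.340 .297 90.2; python3 -c "
from cell import *
s=observe();print(s['force'],max(map(abs,s['dq'])),s['gripper_force']);print(sign_off())"
```

```text
[ 0.0016 -0.0011  0.0005  0.001   0.0027 -0.0004]
12.8333 [ 0.4486 -0.3389  0.2975] 0.1698769360278434 [ 0.1768  0.29    0.4988  1.6531 -0.148   1.2341  2.2808]
[ 0.77634399 -0.55741923 -0.94223591] 0.00227787955597266 34.982253313064575
the job is handed in; nothing more can be done
None
```

I opened the flap, where it rests by itself, drew out the spent cassette, and handed the job in at 12.8 s with it held upright and still over the tray's middle, underside about 20 cm up and its window facing the far side.

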